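# Nudge the germination box into its corner stop

### The job

Push the germination box (black base, clear lid) along the bench, between the two end blocks, until its long side lies flush against the white rail and its end is right up against the green block. Only push it with the fingers: the seeds inside lie loose, so do not lift, carry or tip it. Leave the jar, the pot, the vial and the thermometer where they stand, and finish with the hand clear.

Things in the scene. Friction and masses are not known exactly. Their poses are not given: they have to be found in the camera images.
- seedbox: Loose closed box, 0.3 to 0.65 kg: black base 115 (its x) by 175 (its y) by 28 mm high; clear lid set in 4 mm all round, top 42 mm above the bench. Both ends alike; too wide to grasp. Origin: centre of the underside, z up. Starts on the robot's side of the rail, origin 135 to 175 mm from its face, opposite the space between the blocks, turned up to 0.3 rad from the rail. A push of 1.5 to 5 N slides it.
- rail: Fixed white-painted wooden rail on the bench, 430 (its y) by 25 by 30 mm high. Origin at bench level in the middle of its front face, the face towards the robot; its x points into the rail and away from the robot, its y along the front face. Rail and blocks lie turned by up to 0.2 rad.
- green_block: Fixed wooden end block painted green, 70 mm (its x) by 30 mm (its y) by 30 mm high, touching the front face of the rail near one end of it, axes parallel to the rail's. Origin at the centre of its underside, which is 35 mm in front of the rail's face and 185 mm along the rail from the rail's origin, at either its +y or its -y side.
- white_block: Fixed end block painted white, same size as the green one, 185 mm from the rail's origin on the other side. The space between the two blocks is 340 mm wide.
- jar: Lidded glass jar, 66 mm across, 110 mm high, loose, standing to one side of the stop. Origin at the centre of its underside. To be left alone.
- pot: Terracotta pot, 70 mm across the rim, 65 mm high, loose, standing to one side of the stop. Origin at the centre of its underside. To be left alone.
- vial: Small amber glass vial, 28 mm across, 60 mm high, loose, standing behind the rail. Origin at the centre of its underside. To be left alone.
- thermometer: Round dial thermometer, 100 mm across, upright on a wooden foot 70 by 90 mm, 116 mm high in all, loose, standing to one side of the stop. Origin at the centre of its underside. To be left alone.
Not all that is in view belongs to the job. What is shaped like the green_block but purple or red is not meant. What is meant by the seedbox is not orange, and is the smaller of those in its own colour.

How it is judged (in metres and radians):
At the end, for the whole second after the job is handed in: The box rests flat on the bench between the end blocks, its long side within 4 mm of the rail and parallel to it within 0.04 rad, its end within 4 mm of the green block; the jar, pot, vial and thermometer stand within 15 mm of where they were (x of seedbox in the frame of rail above -0.0615 m and angle between the y axis of seedbox and the y axis of rail, either way round below 0.04 rad and horizontal distance between seedbox and green_block below 0.109 m and (y of seedbox in the frame of green_block between 0.0985 and 0.1065 m or y of seedbox in the frame of green_block between -0.1065 and -0.0985 m) and y of seedbox in the frame of rail between -0.11 and 0.11 m and height (world z) of seedbox below 0.004 m and angle between seedbox's own z axis and vertical below 0.04 rad and linear speed of seedbox below 0.01 m/s and distance of each of jar, pot, vial, thermometer from where it was at the start of the episode below 0.015 m and angle between each of jar, pot, vial, thermometer's own z axis and vertical below 0.1 rad); the robot touches nothing.
It fails at once if the box is lifted off the bench (height (world z) of seedbox above 0.008 m).
It fails at once if the box is tipped (angle between seedbox's own z axis and vertical above 0.1 rad).
It fails at once if the jar, the pot, the vial or the thermometer is moved or knocked over (distance of any of jar, pot, vial, thermometer from where it was at the start of the episode above 0.015 m or angle between any of jar, pot, vial, thermometer's own z axis and vertical above 0.25 rad).
It also fails if it takes over 64 s, if anything falls off the work surface, if the arm or the gripper's body presses on something with over 40 N, if the wrist force passes 120 N, or if a joint passes its speed limit or range.

### The arm

A 6-joint arm with a two-finger parallel gripper is mounted at the origin on the work surface. World frame = base frame: x ahead of the robot, y to its left, z up, the work surface at z = 0. Lengths are in m, angles in degrees, forces in N, time in s.
With the tool pointing down it reaches from about 0.375 to 0.9 m from the base axis. Payload 3.1 kg.
Tool frame: the origin (TCP) lies on the centre line of the jaws, within the pads' length; the fingertips stand 25 mm ahead of it and the grasp point (between the pads) lies 6 mm ahead of it; z points along the fingers, y is the line along which they close (so a half turn about z gives the same grasp; the last joint's range is limited). The gripper opens to 87 mm and grips with 3 to 60 N. Pads are 19 mm wide; open, the fingers measure 117 mm over their backs; the gripper's body (75 mm by 190 mm) begins 51 mm behind the grasp point.
Start: joints at [-82.076, 30.224, 82.088, -0, 67.689, -10.227], TCP at [0.195, -0.594, 0.248] pointing down, gripper open.
Joint ranges: [-176.69, 176.69], [-43.24, 126.21], [12.49, 139.97], [-82, 262], [0, 151.66], [-163.58, 163.58]. Speed limits (degrees/s): [159.86, 159.86, 180, 180, 180, 180].

### API

Orientations are given as a 3x3 rotation matrix whose columns are the frame's x, y, z axes.
In Python, from rig import * gives the robot as it stands.
- The arm moves only by the tool step_arm, never from a script. Its argument "steps" is a list of rows, each a list of 7 numbers: the shift along the tool's x, y, z normalised to -1 to 1, where 1 is 0.3 m, then the turn, a rotation vector about the tool's x, y, z normalised to -1 to 1, where 1 is 45 degrees, then the gripper's target within -1 to 1 (shut at 1, half-way at 0, fully open at -1). A call has 1 to 8 rows; each row is the pose to reach, as a shift and turn from the pose commanded when the call began, along the tool's axes at that moment; what a row does not reach only later rows make up. A row lasts 1/12 s, in which the tool goes at most 41.7 mm and 7.16 degrees, less where a joint would pass 70% of its speed; a pose out of reach is approached as far as the arm can. A call with a number of a shift or a turn outside -1 to 1 is refused whole. A call with a gripper value outside its range is refused whole. The fingers move at their own pace and stop on an object; the grip force is fixed at half the most. Time passes only in rows, so rows that repeat a pose let the fingers close. It gives the time, the measured TCP pose, the force, the opening and the grip force at its end, in the units of the state.
- read_state(): the state, without advancing time (a new reading comes with each control period).
- capture(name): name is "scene" or "top"; returns a dict with "image" (420x560x3 uint8, red, green, blue), "vertical_fov" (degrees; the focal length in pixels is half the picture's height over the tangent of half this angle, whatever the lens; pixels are square), "cx", "cy" (the principal point, pixels), "world_from_camera" (4x4, takes a point from camera to world coordinates). Camera axes: x right, y down, z forward; pixel columns grow to the right and rows downward; lengths in m; the calibration is good to about 2 mm. A picture is of the moment at which its call begins. There is no depth.
- hand_in(): hands the job in; it is judged then, once.
The state is a dict: "time_s": time; "joint_positions": joint angles; "qvel": joint speeds; "tau": joint torques, N m; "position": TCP position; "tcp_rot": TCP orientation; "force": force on the tool from outside, world axes, zero at the start; "moment": the same for the moment, N m; "opening": opening from 0.0 (shut) to 1.0 (fully open); "grasp_force": force on a finger pad.
Only numpy, scipy, OpenCV 4.12 (cv2) and the standard library are available. Lean on these libraries where they do the work, as an engineer would, in place of code of your own. Each camera call takes 0.05 s, during which the arm holds its last target. There are 200 camera calls.

## Working session

There is one attempt and no reset: what is moved stays moved. The work goes in short steps, Python scripts to look and compute and a tool call to move; the robot and the scene stay as the last step left them, time stands still between calls to the robot, and variables do not carry over. Pictures are saved under pics/ and viewed, at most 10 in all, crops included, and the job is handed in when it is done.

Besides the shell and the picture viewer there is one more tool, called as a command line: name --pt "numbers of a row" for each row, then --argument value for the rest. step_arm: Moves the arm, as the interface text tells. Scaled input: -1 to 1 covers 0.3 m each way for a shift and 45 degrees each way for a turn. Its arguments: {"type":"object","properties":{"steps":{"type":"array"}},"required":["steps"]}

```bash
mkdir -p pics; ls; python3 - <<'E'
from rig import *
import cv2,json,numpy as np
for n in("scene","top"):
    c=capture(n); cv2.imwrite(f"pics/{n}0.png",c["image"][:,:,::-1])
    print(n,c["vertical_fov"],c["cx"],c["cy"],np.round(c["world_from_camera"],4).tolist())
s=read_state();print(s["time_s"],s["position"],np.round(s["tcp_rot"],3).tolist(),s["opening"])
E
```

```text
pics
scene 52.040046924481885 278.95507995212813 207.11464958428613 [[-0.4651, 0.533, -0.7068, 1.2938], [0.8852, 0.2912, -0.3629, 0.3989], [0.0124, -0.7945, -0.6072, 0.6741], [0.0, 0.0, 0.0, 1.0]]
top 46.88867463725675 274.5076754828049 211.9735970024536 [[-0.011, -0.9916, 0.1291, 0.3694], [-0.9999, 0.0092, -0.0143, 0.009], [0.013, -0.1293, -0.9915, 1.2503], [0.0, 0.0, 0.0, 1.0]]
0.1 [ 0.19464695 -0.59326632  0.24666196] [[0.95, 0.312, -0.0], [0.312, -0.95, 0.002], [0.0, -0.002, -1.0]] 1.0006526409935692
```

View pics/scene0.png

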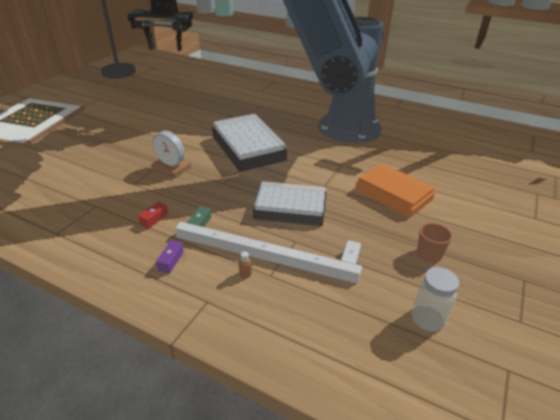

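View pics/top0.png

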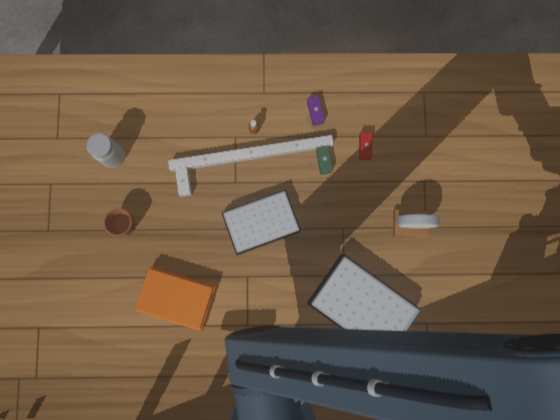

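The scene shows two black-and-clear boxes: top-view (261,222), which is the smaller, and (365,300), which is larger. There is also an orange one at (175,298). The seedbox is the one at (261,222): black, the smaller of its colour, and opposite the gap.

Of the blocks, green at (325,159) touches the rail and is the one meant. Purple (316,110) and red (366,146) are decoys. The enlarged crop and masks below should confirm both.

```bash
cat > h.py <<'E'
from rig import *
import cv2,numpy as np
def ray(c,uv,z):
    uv=np.atleast_2d(uv).astype(float); f=210/np.tan(np.radians(c["vertical_fov"]/2)); T=np.array(c["world_from_camera"])
    d=np.c_[(uv[:,0]-c["cx"])/f,(uv[:,1]-c["cy"])/f,np.ones(len(uv))]@T[:3,:3].T
    return (T[:3,3]+d*((z-T[2,3])/d[:,2])[:,None])[:,:2]
def quad(c,mask,seed,z):
    n,l,st,ce=cv2.connectedComponentsWithStats(mask.astype(np.uint8))
    ys,xs=np.nonzero(l); i=np.argmin((xs-seed[0])**2+(ys-seed[1])**2); m=(l==l[ys[i],xs[i]]).astype(np.uint8)
    cn=max(cv2.findContours(m,0,2)[0],key=cv2.contourArea)[:,0]
    P=ray(c,cn,z); r=cv2.minAreaRect((P*1000).astype(np.float32)); return P,r,cn
E
python3 - <<'E'
from h import *
c=capture("top");im=c["image"];hsv=cv2.cvtColor(im,cv2.COLOR_RGB2HSV);H,S,V=[hsv[...,i].astype(int) for i in range(3)]
white=(S<60)&(V>120)
P,r,cn=quad(c,white,(250,154),.03);print("rail+white",r)
P,r,cn=quad(c,white,(261,222),.042);print("lid",r,cn.min(0),cn.max(0))
g=(H>65)&(H<95)&(S>50)&(V>40)
P,r,cn=quad(c,g,(325,162),.03);print("green",r,cn.min(0),cn.max(0))
big=cv2.resize(im[120:270,160:360],None,fx=4,fy=4,interpolation=cv2.INTER_CUBIC)
cv2.imwrite("pics/crop0.png",big[:,:,::-1])
E
```

```text
rail+white ((649.1639404296875, 45.67576599121094), (100.7542724609375, 428.80816650390625), 8.631246566772461)
lid ((503.6095275878906, 26.708480834960938), (105.40729522705078, 164.54527282714844), 19.374149322509766) [224 192] [298 251]
green ((664.5470581054688, -137.7781524658203), (67.06920623779297, 27.35464096069336), 9.240355491638184) [317 146] [331 172]
```

View pics/crop0.png

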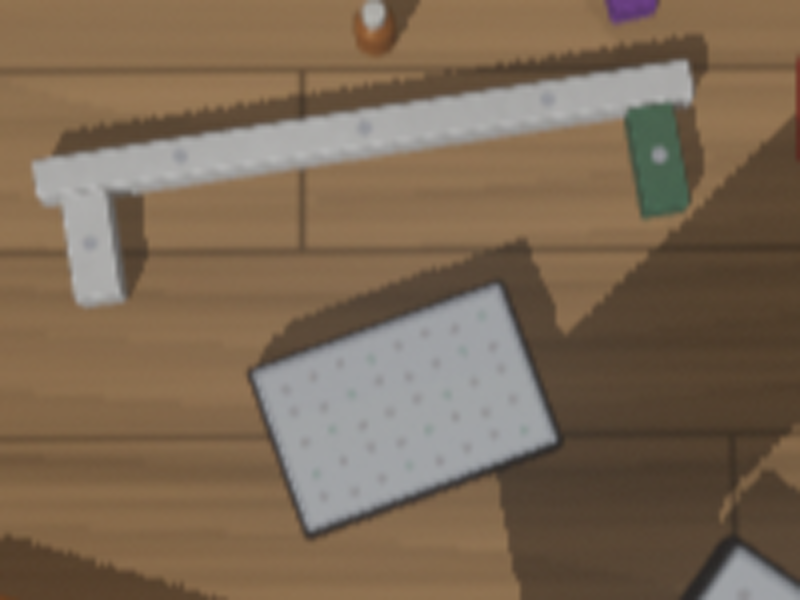

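The crop confirms it. The box's lid measures 105 × 165 mm, matching the small seedbox, and the green block meets the rail at its right (-y) end. With the rail yawed about 8.7° and its origin near (0.672, 0.050), the box has to go about +113 mm in rail x, −85 mm in rail y and −10.6° in yaw.

I'll approach behind its near long side with the fingers open.

step_arm --pt "0.78 -0.95 0 0 0 0.21 -1" --pt "0.78 -0.95 0 0 0 0.21 -1" --pt "0.78 -0.95 0 0 0 0.21 -1" --pt "0.78 -0.95 0 0 0 0.21 -1" --pt "0.78 -0.95 0 0 0 0.21 -1" --pt "0.78 -0.95 0 0 0 0.21 -1" --pt "0.78 -0.95 0 0 0 0.21 -1" --pt "0.78 -0.95 0 0 0 0.21 -1"

```text
time_s: 0.82
position: [0.3156, -0.2812, 0.2475]
tcp_rot: [[0.989, 0.15, 0.0], [0.15, -0.989, 0.0], [0.0, -0.0, -1.0]]
force: [2.3, -0.2, 0.2]
opening: 1.0
grasp_force: 0.0
```

```bash
cat >> h.py <<'E'
def to(x,y,z,yaw=None):
    s=read_state();R=np.array(s["tcp_rot"]);d=np.array([x,y,z])-s["position"]
    cur=np.degrees(np.arctan2(R[1,0],R[0,0]))
    print("t",round(s["time_s"],2),"pos",np.round(s["position"],4),"yaw",round(cur,2),"F",np.round(s["force"],1),"shift",np.round(R.T@d/.3,3),"turnz",None if yaw is None else round((cur-yaw)/45,3))
TH=np.radians(8.7);O=np.array([.6725,.05])
def railw(p): 
    c,s=np.cos(TH),np.sin(TH);return O+np.array([[c,-s],[s,c]])@np.array(p)
E
python3 - <<'E'
from h import *
# refine rail angle via back edge of rail
c=capture("top");hsv=cv2.cvtColor(c["image"],cv2.COLOR_RGB2HSV);S,V=hsv[...,1].astype(int),hsv[...,2].astype(int)
P,r,cn=quad(c,(S<60)&(V>120),(250,154),.03)
e=np.array([[u,cn[cn[:,0]==u][:,1].min()] for u in range(180,325)]);Q=ray(c,e-[0,.5],.03)
k=np.polyfit(Q[:,1],Q[:,0],1);print("yaw",np.degrees(np.arctan(-k[0])),"resid",np.std(Q[:,0]-np.polyval(k,Q[:,1])),"back x at y=.05:",np.polyval(k,.05))
print(railw([-.263,.0025]));to(*railw([-.263,.0025]),.12,8.7)
E
```

```text
Traceback (most recent call last):
ValueError: zero-size array to reduction operation minimum which has no identity
```

```bash
sed -i 's/findContours(m,0,2)/findContours(m,0,1)/' h.py; python3 - <<'E'
from h import *
c=capture("top");cv2.imwrite("pics/t1.png",c["image"][:,:,::-1]);hsv=cv2.cvtColor(c["image"],cv2.COLOR_RGB2HSV);S,V=hsv[...,1].astype(int),hsv[...,2].astype(int)
P,r,cn=quad(c,(S<60)&(V>120),(200,159),.03);print(cn.min(0),cn.max(0))
u0,u1=cn[:,0].min()+8,min(cn[:,0].max()-8,325)
e=np.array([[u,cn[cn[:,0]==u][:,1].min()] for u in range(u0,u1)]);Q=ray(c,e-[0,.5],.03)
k=np.polyfit(Q[:,1],Q[:,0],1);print("yaw",np.degrees(np.arctan(-k[0])),"resid",np.std(Q[:,0]-np.polyval(k,Q[:,1])),"back x at y=.05:",np.polyval(k,.05))
print(railw([-.263,.0025]));to(*railw([-.263,.0025]),.12,8.7)
E
```

```text
[168 137] [318 196]
yaw 8.604603004241886 resid 0.0007691326118992739 back x at y=.05: 0.6994570341693755
[0.41214796 0.01268964]
t 0.92 pos [ 0.3154 -0.2761  0.247 ] yaw 9.06 F [-0.4 -0.2  0. ] shift [ 0.471 -0.897  0.428] turnz 0.008
```

step_arm --pt "0.47 -0.9 0.3 0 0 0.01 -1" --pt "0.47 -0.9 0.43 0 0 0.01 -1" --pt "0.47 -0.9 0.43 0 0 0.01 -1" --pt "0.47 -0.9 0.43 0 0 0.01 -1" --pt "0.47 -0.9 0.43 0 0 0.01 -1" --pt "0.47 -0.9 0.43 0 0 0.01 -1" --pt "0.47 -0.9 0.43 0 0 0.01 -1" --pt "0.47 -0.9 0.43 0 0 0.01 -1"

```text
time_s: 1.58
position: [0.4148, 0.0064, 0.1176]
tcp_rot: [[0.99, 0.143, 0.0], [0.143, -0.99, -0.0], [0.0, 0.0, -1.0]]
force: [0.7, -1.2, 0.7]
opening: 0.996
grasp_force: 0.0
```

```bash
python3 - <<'E'
from h import *
to(*railw([-.263,.0025]),.037,8.7)
E
```

```text
t 1.58 pos [0.4148 0.0064 0.1176] yaw 8.23 F [ 0.7 -1.2  0.7] shift [-0.006 -0.022  0.269] turnz -0.01
```

step_arm --pt "-0.01 0 0.1 0 0 -0.01 -1" --pt "-0.01 0 0.2 0 0 -0.01 -1" --pt "-0.01 0 0.27 0 0 -0.01 -1" --pt "-0.01 0 0.27 0 0 -0.01 -1" --pt "-0.01 0 0.27 0 0 -0.01 -1"

```text
time_s: 2.0
position: [0.4108, 0.0045, 0.0367]
tcp_rot: [[0.989, 0.151, -0.003], [0.151, -0.989, 0.001], [-0.003, -0.001, -1.0]]
force: [-0.4, -0.1, 0.3]
opening: 1.0
grasp_force: 0.0
```

```bash
python3 - <<'E'
from h import *
to(*railw([-.115-.0095-.004,.0025]),.037,8.6)
c=capture("scene");cv2.imwrite("pics/s2.png",cv2.resize(c["image"][100:310,140:420],None,fx=2,fy=2)[:,:,::-1])
E
```

```text
t 2.0 pos [0.4108 0.0045 0.0367] yaw 8.69 F [-0.4 -0.1  0.3] shift [ 0.457 -0.026 -0.002] turnz 0.002
```

View pics/s2.png

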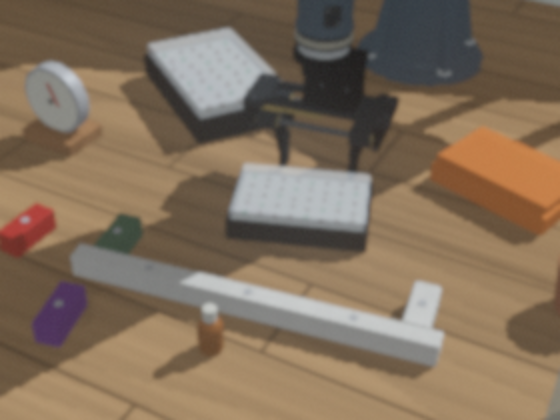

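The crop shows the fingers at (283,150) and (355,155), standing behind the near long side of the box. I'll push towards the rail now.

step_arm --pt "0.04 0 0 0 0 0 -1" --pt "0.08 0 0 0 0 0 -1" --pt "0.12 0 0 0 0 0 -1" --pt "0.16 0 0 0 0 0 -1" --pt "0.2 0 0 0 0 0 -1" --pt "0.24 0 0 0 0 0 -1" --pt "0.28 0 0 0 0 0 -1" --pt "0.31 0 0 0 0 0 -1"

```text
time_s: 2.72
position: [0.5033, 0.0183, 0.0394]
tcp_rot: [[0.989, 0.151, 0.0], [0.151, -0.989, -0.0], [0.0, 0.0, -1.0]]
force: [-4.5, -1.2, 3.5]
opening: 1.0
grasp_force: 2.3
```

```bash
cat >> h.py <<'E'
def box(seed):
    c=capture("top");hsv=cv2.cvtColor(c["image"],cv2.COLOR_RGB2HSV);S,V=hsv[...,1].astype(int),hsv[...,2].astype(int)
    P,r,cn=quad(c,(S<60)&(V>110),seed,.042);d=np.array(r[0])/1000-O
    print("lid",r);co,si=np.cos(TH),np.sin(TH);print("rail frame",co*d[0]+si*d[1],-si*d[0]+co*d[1]);return c
E
python3 - <<'E'
from h import *
c=box((261,190));cv2.imwrite("pics/t2.png",c["image"][:,:,::-1])
to(*railw([-.115-.0095-.004,.0025]),.037,8.6)
E
```

```text
lid ((588.5786743164062, 28.301849365234375), (70.40247344970703, 164.99058532714844), 8.577271461486816)
rail frame -0.08623779747397539 -0.00875448069838536
t 2.77 pos [0.5056 0.0182 0.0394] yaw 8.68 F [-0.8  0.9  1.2] shift [ 0.138 -0.029  0.009] turnz 0.002
```

View pics/t2.png

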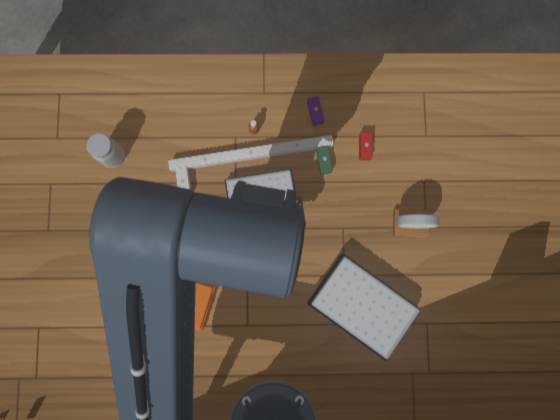

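The box is now parallel to the rail, with its lid partly visible at (260,190). The remaining gap is about 40 mm.

step_arm --pt "0.025 0 0 0 0 0 -1" --pt "0.05 0 0 0 0 0 -1" --pt "0.075 0 0 0 0 0 -1" --pt "0.095 0 0 0 0 0 -1" --pt "0.11 0 0 0 0 0 -1" --pt "0.12 0 0 0 0 0 -1" --pt "0.125 0 0 0 0 0 -1" --pt "0.125 0 0 0 0 0 -1"

```text
time_s: 3.43
position: [0.5382, 0.0244, 0.0382]
tcp_rot: [[0.988, 0.151, -0.004], [0.151, -0.988, 0.0], [-0.004, -0.001, -1.0]]
force: [-4.5, -0.1, 3.5]
opening: 1.003
grasp_force: 2.4
```

```bash
python3 - <<'E'
from h import *
c=box((261,170))
to(*railw([-.115-.0095,.0025]),.037,8.6)
E
```

```text
lid ((638.8472900390625, 12.244636535644531), (46.42376708984375, 116.65523529052734), 8.437704086303711)
rail frame -0.03897640531728271 -0.03223060946652213
t 3.48 pos [0.5382 0.0244 0.0382] yaw 8.7 F [-5.2 -0.9  4.7] shift [ 0.041 -0.025  0.004] turnz 0.002
```

step_arm --pt "0.02 0 0 0 0 0 -1" --pt "0.03 0 0 0 0 0 -1" --pt "0.035 0 0 0 0 0 -1" --pt "0.04 0 0 0 0 0 -1" --pt "0.04 0 0 0 0 0 -1" --pt "0.04 0 0 0 0 0 -1"

```text
time_s: 3.98
position: [0.55, 0.0259, 0.0378]
tcp_rot: [[0.989, 0.151, -0.004], [0.151, -0.989, -0.0], [-0.004, -0.001, -1.0]]
force: [-5.4, -1.9, 4.7]
opening: 0.998
grasp_force: 3.2
```

step_arm --pt "0.01 0 0 0 0 0 -1" --pt "0.015 0 0 0 0 0 -1" --pt "0.015 0 0 0 0 0 -1" --pt "0.015 0 0 0 0 0 -1"

```text
time_s: 4.32
position: [0.5502, 0.0262, 0.0376]
tcp_rot: [[0.988, 0.151, -0.013], [0.151, -0.988, -0.0], [-0.013, -0.002, -1.0]]
force: [-13.4, -5.4, 9.0]
opening: 0.997
grasp_force: 6.8
```

Force rose without motion, so the long side is seated on the rail. I'll back off, rise and look.

step_arm --pt "-0.1 0 0 0 0 0 -1" --pt "-0.2 0 0 0 0 0 -1" --pt "-0.2 0 -0.15 0 0 0 -1" --pt "-0.3 0 -0.3 0 0 0 -1" --pt "-0.4 0 -0.4 0 0 0 -1" --pt "-0.5 0 -0.4 0 0 0 -1" --pt "-0.5 0 -0.4 0 0 0 -1" --pt "-0.5 0 -0.4 0 0 0 -1"

```text
time_s: 4.98
position: [0.4076, 0.0039, 0.1589]
tcp_rot: [[0.989, 0.15, 0.004], [0.15, -0.989, -0.001], [0.004, 0.001, -1.0]]
force: [1.4, -0.6, -0.4]
opening: 1.004
grasp_force: 0.0
```

```bash
python3 - <<'E'
from h import *
c=box((261,180));cv2.imwrite("pics/t3.png",cv2.resize(c["image"][110:260,150:350],None,fx=4,fy=4)[:,:,::-1])
to(*railw([-.06,.12]),.16,8.6);print(read_state()["joint_positions"])
E
```

```text
lid ((629.2470092773438, 43.57472229003906), (135.70314025878906, 422.98699951171875), 8.57609748840332)
rail frame -0.04372720969226323 0.0001911351175098554
t 5.03 pos [0.4095 0.0036 0.1585] yaw 8.65 F [-0.6 -0.7  0.1] shift [ 0.689 -0.421 -0.002] turnz 0.001
[-1.52264490e+01  2.33018071e+01  1.17353767e+02  1.73370939e-02
  3.90320631e+01  6.61116225e+01]
```

View pics/t3.png

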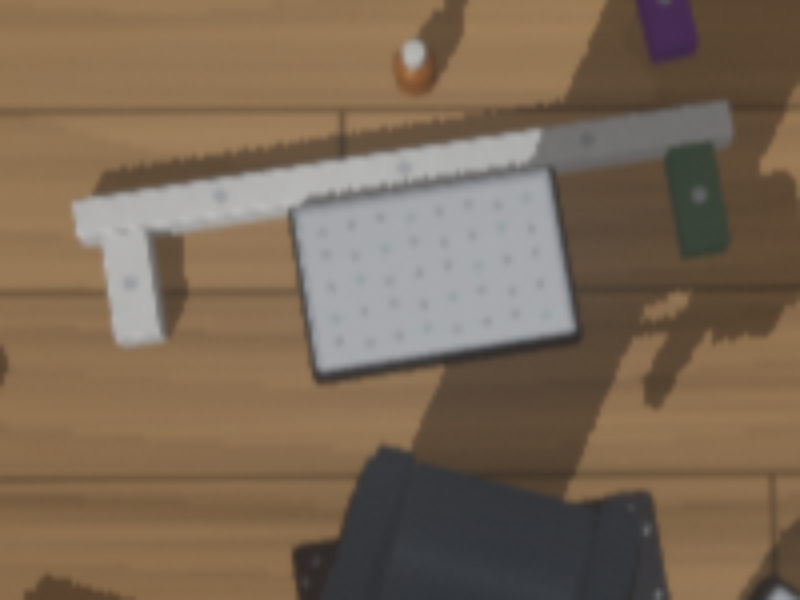

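The crop shows the long side flush along the rail from crop (295,210) to (550,170). About 65 mm is left to the green block at (673,200). I'll move above the +y end with the hand turned 90°.

step_arm --pt "0.7 -0.39 0 0 0 -1 0" --pt "0.7 -0.39 0 0 0 -1 0" --pt "0.7 -0.39 0 0 0 -1 0" --pt "0.7 -0.39 0 0 0 -1 0" --pt "0.7 -0.39 0 0 0 -1 0" --pt "0.7 -0.39 0 0 0 -1 0" --pt "0.7 -0.39 0 0 0 -1 0" --pt "0.7 -0.39 0 0 0 -1 0"

```text
time_s: 5.7
position: [0.6013, 0.1535, 0.1565]
tcp_rot: [[0.59, 0.808, 0.003], [0.808, -0.59, 0.0], [0.002, 0.003, -1.0]]
force: [-0.3, -0.3, -0.5]
opening: 0.529
grasp_force: 0.0
```

step_arm --pt "0 0 0 0 0 -1 0" --pt "0 0 0 0 0 -1 0" --pt "0 0 0 0 0 -1 0" --pt "0 0 0 0 0 -1 0" --pt "0 0 0 0 0 -1 0" --pt "0 0 0 0 0 -1 0" --pt "0 0 0 0 0 -1 0" --pt "0 0 0 0 0 -1 0"

```text
time_s: 6.37
position: [0.598, 0.1512, 0.1569]
tcp_rot: [[-0.15, 0.989, -0.0], [0.989, 0.15, -0.0], [0.0, -0.0, -1.0]]
force: [-0.4, 0.1, -0.9]
opening: 0.5
grasp_force: 0.0
```

```bash
python3 - <<'E'
from h import *
to(*railw([-.06,.11]),.038,98.6);print(read_state()["opening"])
E
```

```text
t 6.37 pos [0.598  0.1512 0.1569] yaw 98.62 F [-0.4  0.1 -0.9] shift [-0.004 -0.006  0.396] turnz 0.0
0.49963268971825714
```

step_arm --pt "0 0 0.12 0 0 0 0" --pt "0 0 0.24 0 0 0 0" --pt "0 0 0.34 0 0 0 0" --pt "0 0 0.395 0 0 0 0" --pt "0 0 0.395 0 0 0 0" --pt "0 0 0.395 0 0 0 0"

```text
time_s: 6.87
position: [0.5975, 0.1513, 0.0379]
tcp_rot: [[-0.149, 0.989, -0.002], [0.989, 0.149, -0.0], [0.0, -0.002, -1.0]]
force: [-0.6, 0.3, 0.6]
opening: 0.5
grasp_force: 0.0
```

step_arm --pt "-0.03 0 0 0 0 0 0" --pt "-0.06 0 0 0 0 0 0" --pt "-0.09 0 0 0 0 0 0" --pt "-0.12 0 0 0 0 0 0" --pt "-0.15 0 0 0 0 0 0" --pt "-0.18 0 0 0 0 0 0" --pt "-0.2 0 0 0 0 0 0" --pt "-0.2 0 0 0 0 0 0"

```text
time_s: 7.53
position: [0.6081, 0.0907, 0.0403]
tcp_rot: [[-0.15, 0.989, 0.002], [0.989, 0.15, -0.0], [-0.001, 0.002, -1.0]]
force: [0.6, 0.4, -0.8]
opening: 0.502
grasp_force: 0.0
```

```bash
python3 - <<'E'
from h import *
to(*railw([-.06,.0145]),.038,98.6)
c=capture("top");cv2.imwrite("pics/t4.png",cv2.resize(c["image"][110:260,150:350],None,fx=4,fy=4)[:,:,::-1])
E
```

```text
t 7.53 pos [0.6081 0.0907 0.0403] yaw 98.6 F [ 0.6  0.4 -0.8] shift [-0.118 -0.008  0.008] turnz 0.0
```

View pics/t4.png

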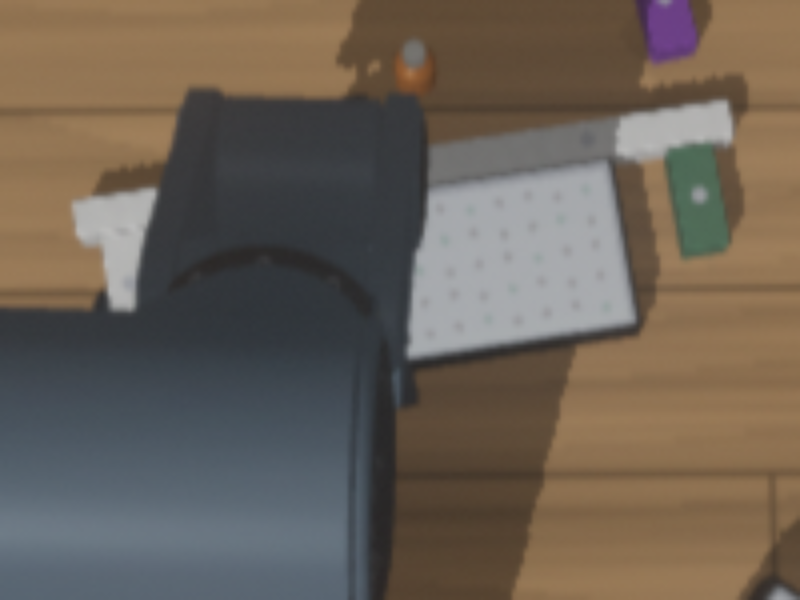

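The box slid along the rail. Its end is now at crop x≈625, with about 30 mm to go to the green block at x≈675. I'll go slower now.

step_arm --pt "-0.02 0 0 0 0 0 0" --pt "-0.04 0 0 0 0 0 0" --pt "-0.055 0 0 0 0 0 0" --pt "-0.07 0 0 0 0 0 0" --pt "-0.08 0 0 0 0 0 0" --pt "-0.09 0 0 0 0 0 0" --pt "-0.095 0 0 0 0 0 0" --pt "-0.1 0 0 0 0 0 0"

```text
time_s: 8.25
position: [0.6114, 0.0636, 0.0396]
tcp_rot: [[-0.151, 0.989, 0.0], [0.989, 0.151, 0.002], [0.002, 0.0, -1.0]]
force: [-1.0, 5.4, 4.2]
opening: 0.499
grasp_force: 3.0
```

step_arm --pt "-0.005 0 0 0 0 0 0" --pt "-0.01 0 0 0 0 0 0" --pt "-0.015 0 0 0 0 0 0" --pt "-0.02 0 0 0 0 0 0" --pt "-0.02 0 0 0 0 0 0"

```text
time_s: 8.67
position: [0.6123, 0.0575, 0.0396]
tcp_rot: [[-0.151, 0.989, -0.0], [0.989, 0.151, 0.001], [0.001, 0.0, -1.0]]
force: [-1.0, 4.0, 4.8]
opening: 0.496
grasp_force: 2.5
```

```bash
python3 - <<'E'
from h import *
to(*railw([-.06,.0145]),.038,98.6)
c=capture("top");cv2.imwrite("pics/t5.png",cv2.resize(c["image"][120:220,220:350],None,fx=6,fy=6,interpolation=cv2.INTER_CUBIC)[:,:,::-1])
E
```

```text
t 8.67 pos [0.6123 0.0575 0.0396] yaw 98.68 F [-1.   4.   4.8] shift [-0.007 -0.005  0.005] turnz 0.002
```

View pics/t5.png

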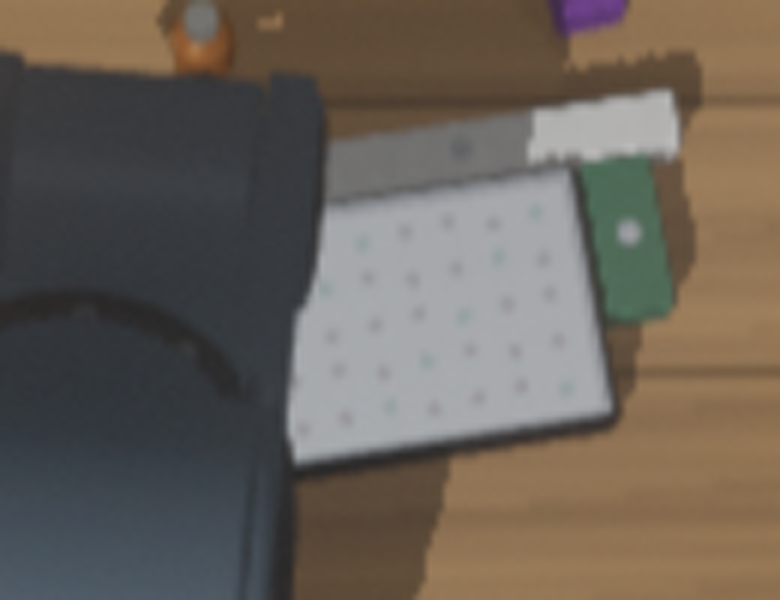

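The box end at crop (580–605, 180–310) is nearly on the green block, and force is still at sliding level. I'll creep on until it stops.

step_arm --pt "-0.005 0 0 0 0 0 0" --pt "-0.01 0 0 0 0 0 0" --pt "-0.015 0 0 0 0 0 0" --pt "-0.015 0 0 0 0 0 0"

```text
time_s: 9.05
position: [0.6126, 0.0554, 0.0396]
tcp_rot: [[-0.15, 0.989, -0.001], [0.989, 0.15, 0.005], [0.005, 0.0, -1.0]]
force: [-0.2, 12.6, 5.2]
opening: 0.498
grasp_force: 6.3
```

step_arm --pt "-0.005 0 0 0 0 0 0" --pt "-0.01 0 0 0 0 0 0" --pt "-0.01 0 0 0 0 0 0" --pt "-0.01 0 0 0 0 0 0"

```text
time_s: 9.38
position: [0.6126, 0.0551, 0.0396]
tcp_rot: [[-0.149, 0.989, -0.001], [0.989, 0.149, 0.008], [0.008, 0.0, -1.0]]
force: [-0.4, 20.8, 6.0]
opening: 0.504
grasp_force: 10.2
```

It is seated against the green block: force reads 20 N and it no longer moves. I'll back off, rise, and swing clear to check.

step_arm --pt "0.04 0 0 0 0 0 0" --pt "0.1 0 0 0 0 0 0" --pt "0.13 0 0 0 0 0 0" --pt "0.13 0 -0.12 0 0 0 0" --pt "0.13 0 -0.25 0 0 0 0" --pt "0.13 0 -0.4 0 0 0 0" --pt "0.13 0 -0.4 0 0 0 0" --pt "0.13 0 -0.4 0 0 0 0"

```text
time_s: 10.05
position: [0.61, 0.0872, 0.1624]
tcp_rot: [[-0.152, 0.988, 0.008], [0.988, 0.152, -0.001], [-0.002, 0.007, -1.0]]
force: [0.3, -0.5, -0.6]
opening: 0.498
grasp_force: 0.0
```

step_arm --pt "0 -0.6 0 0 0 1 -1" --pt "0 -0.6 0 0 0 1 -1" --pt "0 -0.6 0 0 0 1 -1" --pt "0 -0.6 0 0 0 1 -1" --pt "0 -0.6 0 0 0 1 -1" --pt "0 -0.6 0 0 0 1 -1" --pt "0 -0.6 0 0 0 1 -1" --pt "0 -0.6 0 0 0 1 -1"

```text
time_s: 10.72
position: [0.4283, 0.0602, 0.158]
tcp_rot: [[0.593, 0.805, -0.003], [0.805, -0.593, -0.0], [-0.002, -0.003, -1.0]]
force: [-0.3, 0.1, 0.2]
opening: 0.971
grasp_force: 0.0
```

```bash
python3 - <<'E'
from h import *
to(*railw([-.2,-.06]),.157,8.6)
c=capture("top");cv2.imwrite("pics/t6.png",cv2.resize(c["image"][120:220,220:350],None,fx=6,fy=6,interpolation=cv2.INTER_CUBIC)[:,:,::-1])
E
```

```text
t 10.72 pos [0.4283 0.0602 0.158 ] yaw 53.66 F [-0.3  0.1  0.2] shift [-0.158  0.346  0.003] turnz 1.001
```

View pics/t6.png

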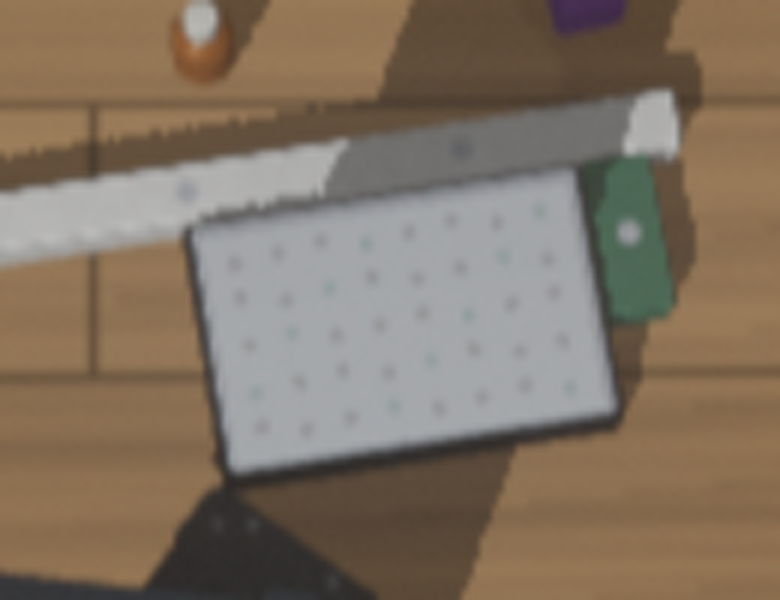

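The crop shows the box against both rail and green block. I'll do one gentle seating push towards the rail to be sure.

```bash
python3 - <<'E'
from h import *
to(*railw([-.16,-.0825]),.157,8.6)
print(railw([-.1245,-.0825]))
E
```

```text
t 10.77 pos [0.4288 0.0603 0.1581] yaw 53.75 F [-0.4  0.4  0.6] shift [-0.119  0.492  0.003] turnz 1.003
[ 0.56191153 -0.05038272]
```

step_arm --pt "-0.12 0.49 0 0 0 1 -1" --pt "-0.12 0.49 0 0 0 1 -1" --pt "-0.12 0.49 0 0 0 1 -1" --pt "-0.12 0.49 0 0 0 1 -1" --pt "-0.12 0.49 0 0 0 1 -1" --pt "-0.12 0.49 0 0 0 1 -1" --pt "-0.12 0.49 0 0 0 1 -1" --pt "-0.12 0.49 0 0 0 1 -1"

```text
time_s: 11.43
position: [0.5265, -0.0558, 0.1579]
tcp_rot: [[0.988, 0.151, -0.002], [0.151, -0.988, 0.0], [-0.002, -0.001, -1.0]]
force: [-0.3, -0.2, 0.4]
opening: 0.997
grasp_force: 0.0
```

```bash
python3 - <<'E'
from h import *
to(*railw([-.16,-.0825]),.038,8.6)
E
```

```text
t 11.43 pos [ 0.5265 -0.0558  0.1579] yaw 8.71 F [-0.3 -0.2  0.4] shift [0.002 0.    0.4  ] turnz 0.002
```

step_arm --pt "0 0 0.12 0 0 0 -1" --pt "0 0 0.24 0 0 0 -1" --pt "0 0 0.34 0 0 0 -1" --pt "0 0 0.395 0 0 0 -1" --pt "0 0 0.395 0 0 0 -1" --pt "0.04 0 0.395 0 0 0 -1" --pt "0.08 0 0.395 0 0 0 -1" --pt "0.1 0 0.395 0 0 0 -1"

```text
time_s: 12.1
position: [0.5586, -0.0511, 0.0413]
tcp_rot: [[0.988, 0.153, 0.003], [0.153, -0.988, -0.001], [0.003, 0.001, -1.0]]
force: [0.2, -0.1, -0.8]
opening: 1.004
grasp_force: 0.0
```

step_arm --pt "0.005 0 0 0 0 0 -1" --pt "0.01 0 0 0 0 0 -1" --pt "0.015 0 0 0 0 0 -1" --pt "0.02 0 0 0 0 0 -1" --pt "0.025 0 0 0 0 0 -1" --pt "0.03 0 0 0 0 0 -1" --pt "0.03 0 0 0 0 0 -1" --pt "0.03 0 0 0 0 0 -1"

```text
time_s: 12.77
position: [0.5615, -0.0494, 0.0405]
tcp_rot: [[0.988, 0.151, -0.008], [0.152, -0.988, 0.001], [-0.008, -0.002, -1.0]]
force: [-7.3, -3.9, 5.4]
opening: 0.998
grasp_force: 3.6
```

It stopped on the same seat line as before (0.5615 against 0.5616), so the box is flush. I'll back off.

step_arm --pt "0.01 0 0 0 0 0 -1" --pt "0.01 0 0 0 0 0 -1" --pt "-0.08 0 0 0 0 0 -1" --pt "-0.18 0 0 0 0 0 -1" --pt "-0.22 0 -0.12 0 0 0 -1" --pt "-0.3 0 -0.25 0 0 0 -1" --pt "-0.4 0 -0.4 0 0 0 -1" --pt "-0.4 0 -0.4 0 0 0 -1"

```text
time_s: 13.43
position: [0.4449, -0.0677, 0.1634]
tcp_rot: [[0.989, 0.151, 0.001], [0.151, -0.989, -0.001], [0.001, 0.001, -1.0]]
force: [0.1, -0.3, -0.2]
opening: 1.0
grasp_force: 0.0
```

step_arm --pt "-0.05 0 -0.05 0 0 0 -1" --pt "-0.05 0 -0.05 0 0 0 -1" --pt "-0.05 0 -0.05 0 0 0 -1" --pt "-0.05 0 -0.05 0 0 0 -1"

```text
time_s: 13.77
position: [0.4326, -0.0701, 0.1754]
tcp_rot: [[0.989, 0.151, 0.001], [0.151, -0.989, -0.0], [0.001, 0.0, -1.0]]
force: [0.0, 0.8, -0.1]
opening: 1.003
grasp_force: 0.0
```

```bash
python3 - <<'E'
from h import *
c=capture("top");cv2.imwrite("pics/t7.png",cv2.resize(c["image"][120:220,220:350],None,fx=6,fy=6,interpolation=cv2.INTER_CUBIC)[:,:,::-1])
E
```

```text
(no output)
```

View pics/t7.png

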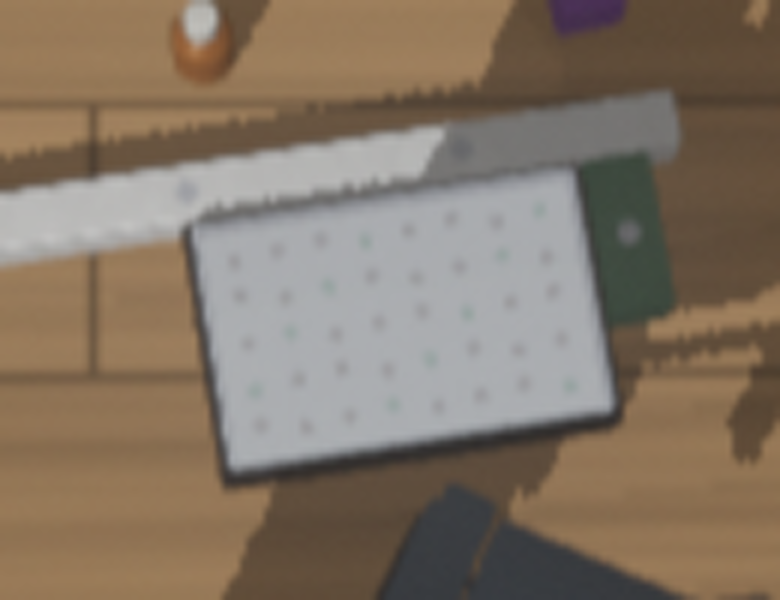

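The box is flush with the rail along (190,225)–(575,170) and with the green block at (580–605). The hand is clear, so I'm handing in.

```bash
python3 -c "
from rig import *
print(hand_in())"
```

```text
the job is handed in; nothing more can be done
None
```

The seedbox was pushed flush against the rail and the green block without being lifted, the hand is clear, and the job is handed in; the hand-in gave no verdict, so the result rests on my last picture and the push forces.

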